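# Make up two drive kits from the stock row

### The arm

A 6-joint arm with a two-finger parallel gripper is mounted at the origin on the work surface. World frame = base frame: x ahead of the robot, y to its left, z up, the work surface at z = 0. Lengths are in m, angles in rad, forces in N, time in s.
With the tool pointing down it reaches from about 0.375 to 0.975 m from the base axis. Payload 3.8 kg.
Tool frame: the origin (TCP) lies midway between the tips of the shut fingers; the grasp point (between the pads) lies 19 mm behind it; z points along the fingers, y is the line along which they close (so a half turn about z gives the same grasp; the last joint's range is limited). The gripper opens to 85 mm and grips with 20 to 120 N. Pads are 22 mm wide; open, the fingers measure 114 mm over their backs; the gripper's body (76 mm by 85 mm) begins 54 mm behind the grasp point. The pads swing forward as they close: fully open they stand 13 mm farther back than shut.
Start: joints at [-1.355, 0.264, 1.604, -0, 1.274, -0.037], TCP at [0.169, -0.654, 0.231] pointing down, gripper open.
Joint ranges: [-2.63, 2.63], [-0.94, 2.18], [0.31, 2.57], [-1.31, 4.45], [0, 2.66], [-2.55, 2.55]. Speed limits (rad/s): [2.57, 2.57, 3.14, 3.14, 3.14, 3.14].

### API

Orientations are given as a rotation vector (axis times angle).
In Python, from workcell import status, read_camera, workorder, masks_of gives the robot as it stands.
- The arm moves only by the tool drive_tool, never from a script. Its argument "rows" is a list of rows, each a list of 7 numbers: the turn, a rotation vector about the tool's x, y, z in degrees, then the shift along the tool's x, y, z in m, then the opening, from 0 (shut) to 1 (fully open). In form: [[ax, ay, az, tx, ty, tz, claw], ...]. A call has 1 to 8 rows; each row shifts and turns the commanded pose from where the row before left it, along the tool's axes as they then stand; what a row does not reach is not made up. A row lasts 1/12 s, in which the tool goes at most 41.7 mm and 7.16 degrees, less where a joint would pass 70% of its speed; a pose out of reach is approached as far as the arm can. A call is refused whole if a number of a shift passes 0.0417 or a number of a turn 7.16, either way. A call with a gripper value outside its range is refused whole. The fingers move at their own pace and stop on an object; "force" is the grip in N (left out, the last holds). Time passes only in rows, so rows that do not move let the fingers close. It gives the time, the measured TCP pose, the force, the opening and the grip force at its end, in the units of the state.
- status.read_state(): the state, without advancing time (a new reading comes with each control period).
- read_camera(name): name is "scene" or "top" or "wrist"; returns a dict with "color" (480x640x3 uint8, red, green, blue), "intrinsics" (3x3 intrinsics, pixels), "D" ([k1, k2, p1, p2, k3] as OpenCV has them; the pictures are not rectified), "world_from_camera" (4x4, takes a point from camera to world coordinates); the wrist camera has in their place "mount" (4x4, takes a point from camera to tool coordinates, whose origin is the TCP and whose axes are the flange's). Camera axes: x right, y up, looking along -z (the intrinsics and any distortion apply to the point x, -y, -z); pixel columns grow to the right and rows downward; lengths in m; the calibration is good to about 2 mm. A picture is of the moment at which its call begins: read the wrist's pose just before it. There is no depth.
- workorder.finish_job(): hands the job in; it is judged then, once.
Trained networks look in a picture, given as the dict that the camera call returned (one of the last four; its "shot" number tells which), for a name from the list of things; names that differ only in an ending like _2 or _b are one class to them, and where a whole thing is asked for, a point or a joint stands for the part that bears it (a point fixed in the world has none). Each returns a list of dicts, best first, with "score" (0 to 1); they miss things now and then, are a little off and sometimes report something else, mostly with a low value. They report only what shows in the picture. A call takes as long as a camera call. They do not tell look-alikes from the thing itself.
- masks_of(picture, name): "mask" (480x640 bool, what is visible of it) and "bbox" ([left, top, right, bottom] in pixels, round what is visible of it).
The state is a dict: "time": time; "q": joint angles; "joint_vel": joint speeds; "joint_torque": joint torques, N m; "tool_pos": TCP position; "tcp_rot": TCP orientation; "wrist_force": force on the tool from outside, world axes, zero at the start; "torque": the same for the moment, N m; "width": opening from 0.0 (shut) to 1.0 (fully open); "grip_force": force on a finger pad.
Only numpy, scipy, OpenCV 4.12 (cv2) and the standard library are available. Lean on these libraries where they do the work, as an engineer would, in place of code of your own. Each camera call takes 0.05 s, during which the arm holds its last target. There are 200 camera calls.

### The job

Make up the two kits from the parts standing on the bench: the coupling with the green ring and the levelling foot go in the yellow tray; the coupling with the white ring, the grey pillow block bearing and the black hand knob go in the blue tray. Put each part in a compartment of its own, standing upright on the tray floor as it stands now on the bench. Leave the red-ringed coupling and the pot of brass fittings where they stand.

Things in the scene. Friction and masses are not known exactly. Their poses are not given: they have to be found in the camera images.
- coupling_green: Shaft coupling standing upright: two dark grey steel hubs, 38 mm diameter, with a green ring of 40 mm diameter between them (19 to 27 mm above the underside) and a green round spot on the top face; 46 mm tall, about 0.12 kg. Origin at the centre of its underside, z up along its axis; yaw does not matter.
- coupling_white: Shaft coupling standing upright: two dark grey steel hubs, 38 mm diameter, with a white ring of 40 mm diameter between them (19 to 27 mm above the underside) and a white round spot on the top face; 46 mm tall, about 0.12 kg. Origin at the centre of its underside, z up along its axis; yaw does not matter.
- coupling_red: Shaft coupling standing upright: two dark grey steel hubs, 38 mm diameter, with a red ring of 40 mm diameter between them (19 to 27 mm above the underside) and a red round spot on the top face; 46 mm tall, about 0.12 kg. Origin at the centre of its underside, z up along its axis; yaw does not matter. A spare: not part of either kit.
- levelling_foot: Machine levelling foot standing upright: black rubber disc 40 mm diameter and 8 mm thick, bevelled up to 20 mm diameter at 14 mm, brass collar 18 mm diameter from 14 to 20 mm, then an upright steel stud 12 mm diameter up to 58 mm; about 0.09 kg. Origin at the centre of its underside, z up along the stud; it can be held by the stud.
- pillow_block: Light grey pillow block bearing standing on its foot: foot 64 mm long (its x axis) by 22 mm wide (its y axis) by 12 mm high, above it a round housing 40 mm in diameter and 18 mm wide with its axis along y, top 42 mm above the underside, steel and black bearing insert in its faces; about 0.16 kg. Origin at the centre of its underside, z up. Grip it across its width (y).
- clamp_knob: Black round plastic hand knob standing upright, 46 mm diameter between 9 and 25 mm above the underside, narrower (32 mm) below, top at 30 mm with a brass spot; about 0.08 kg. Origin at the centre of its underside, z up; yaw does not matter.
- yellow_tray: Yellow kit tray, fixed to the table, two equal compartments side by side along its y axis. Outside 118 mm (x) by 168 mm (y), 26 mm high; floor 4 mm thick, walls and dividers 4 mm thick. Each compartment is 110 mm (x) by 78 mm (y) inside; compartment centres at x = 0, y = -41 and +41 mm in the tray's frame. Origin at the centre of the underside, z up.
- blue_tray: Blue kit tray, fixed to the table, three equal compartments side by side along its y axis. Outside 118 mm (x) by 250 mm (y), 26 mm high; floor 4 mm thick, walls and dividers 4 mm thick. Each compartment is 110 mm (x) by 78 mm (y) inside; compartment centres at x = 0, y = -82, 0 and +82 mm in the tray's frame. Origin at the centre of the underside, z up.
- fittings_pot: Small clear plastic pot with brass fittings in it, 42 mm diameter, 45 mm tall, loose, standing between the two trays. Origin at the centre of its underside. To be left alone.
There are look-alikes about, which are no part of the job. What is shaped like the pillow_block but orange, pink or purple is not meant.

How it is judged:
At the end, for the whole second after the job is handed in: Each part in its kit's tray, one to a compartment: underside within 6 mm of the tray floor, upright within 0.15 rad, at rest, within 34 mm (tray y) and 45 mm (tray x) of the compartment's centre. Red-ringed coupling and pot within 25 mm of their starts (x of coupling_green in the frame of yellow_tray between -0.045 and 0.045 m and z of coupling_green in the frame of yellow_tray between 0 and 0.01 m and angle between each of coupling_green, levelling_foot, coupling_white, pillow_block, clamp_knob's own z axis and vertical below 0.15 rad and linear speed of each of coupling_green, levelling_foot, coupling_white, pillow_block, clamp_knob below 0.02 m/s and x of levelling_foot in the frame of yellow_tray between -0.045 and 0.045 m and z of levelling_foot in the frame of yellow_tray between 0 and 0.01 m and ((y of coupling_green in the frame of yellow_tray between -0.075 and -0.007 m and y of levelling_foot in the frame of yellow_tray between 0.007 and 0.075 m) or (y of coupling_green in the frame of yellow_tray between 0.007 and 0.075 m and y of levelling_foot in the frame of yellow_tray between -0.075 and -0.007 m)) and x of coupling_white in the frame of blue_tray between -0.045 and 0.045 m and z of coupling_white in the frame of blue_tray between 0 and 0.01 m and x of pillow_block in the frame of blue_tray between -0.045 and 0.045 m and z of pillow_block in the frame of blue_tray between 0 and 0.01 m and x of clamp_knob in the frame of blue_tray between -0.045 and 0.045 m and z of clamp_knob in the frame of blue_tray between 0 and 0.01 m and ((y of coupling_white in the frame of blue_tray between -0.116 and -0.048 m and y of pillow_block in the frame of blue_tray between -0.034 and 0.034 m and y of clamp_knob in the frame of blue_tray between 0.048 and 0.116 m) or (y of coupling_white in the frame of blue_tray between -0.116 and -0.048 m and y of pillow_block in the frame of blue_tray between 0.048 and 0.116 m and y of clamp_knob in the frame of blue_tray between -0.034 and 0.034 m) or (y of coupling_white in the frame of blue_tray between -0.034 and 0.034 m and y of pillow_block in the frame of blue_tray between -0.116 and -0.048 m and y of clamp_knob in the frame of blue_tray between 0.048 and 0.116 m) or (y of coupling_white in the frame of blue_tray between -0.034 and 0.034 m and y of pillow_block in the frame of blue_tray between 0.048 and 0.116 m and y of clamp_knob in the frame of blue_tray between -0.116 and -0.048 m) or (y of coupling_white in the frame of blue_tray between 0.048 and 0.116 m and y of pillow_block in the frame of blue_tray between -0.116 and -0.048 m and y of clamp_knob in the frame of blue_tray between -0.034 and 0.034 m) or (y of coupling_white in the frame of blue_tray between 0.048 and 0.116 m and y of pillow_block in the frame of blue_tray between -0.034 and 0.034 m and y of clamp_knob in the frame of blue_tray between -0.116 and -0.048 m)) and distance of each of coupling_red, fittings_pot from where it was at the start of the episode below 0.025 m); the robot touches nothing.
It fails at once if the red-ringed coupling or the pot of fittings is moved by more than 25 mm (distance of any of coupling_red, fittings_pot from where it was at the start of the episode above 0.025 m).
It also fails if it takes over 125 s, if anything falls off the work surface, if the arm or the gripper's body presses on something with over 40 N, if the wrist force passes 120 N, or if a joint passes its speed limit or range.

## Working session

There is one attempt and no reset: what is moved stays moved. The work goes in short steps, Python scripts to look and compute and a tool call to move; the robot and the scene stay as the last step left them, time stands still between calls to the robot, and variables do not carry over. Pictures are saved under pics/ and viewed, at most 14 in all, crops included, and the job is handed in when it is done.

Besides the shell and the picture viewer there is one more tool, called after "Call:" as name(argument=value, ...) on one line, values as JSON. drive_tool: Moves the arm, as the interface text tells. Its arguments: {"type":"object","properties":{"rows":{"type":"array"},"force":{"type":"number"}},"required":["rows"]}

```bash
mkdir -p pics; ls; python3 - <<'E'
from workcell import status, read_camera
import cv2
s=status.read_state(); print({k:s[k] for k in('time','tool_pos','tcp_rot','width')})
for n in('scene','top'):
    p=read_camera(n); cv2.imwrite(f'pics/{n}0.png',p['color'][:,:,::-1]); print(p['intrinsics'],p['D'],p['world_from_camera'])
E
```

```text
pics
{'time': 0.0, 'tool_pos': array([ 0.16867239, -0.65280979,  0.22992035]), 'tcp_rot': array([-3.11423505e+00, -3.95726944e-01,  2.82477157e-04]), 'width': 1.0009860104354051}
[[521.59934972   0.         316.17689794]
 [  0.         521.59934972 243.54315082]
 [  0.           0.           1.        ]] [0.04430635 0.         0.         0.         0.        ] [[-0.35754135 -0.8024388   0.47776161  0.94607544]
 [ 0.93389671 -0.306635    0.18388013  0.12741374]
 [-0.00105412  0.51192475  0.85902965  0.87735844]
 [ 0.          0.          0.          1.        ]]
[[453.12229711   0.         316.57567927]
 [  0.         453.12229711 237.65358935]
 [  0.           0.           1.        ]] [-0.11911785  0.          0.          0.          0.        ] [[ 0.02630332  0.98524939 -0.16909103  0.34448957]
 [-0.9993563   0.02178873 -0.02849975 -0.07084089]
 [-0.02439508  0.16973182  0.9851883   0.83845191]
 [ 0.          0.          0.          1.        ]]
```

View pics/top0.png

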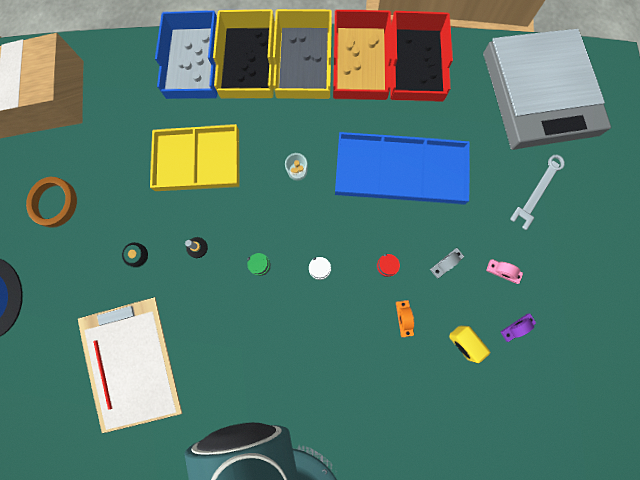

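View pics/scene0.png

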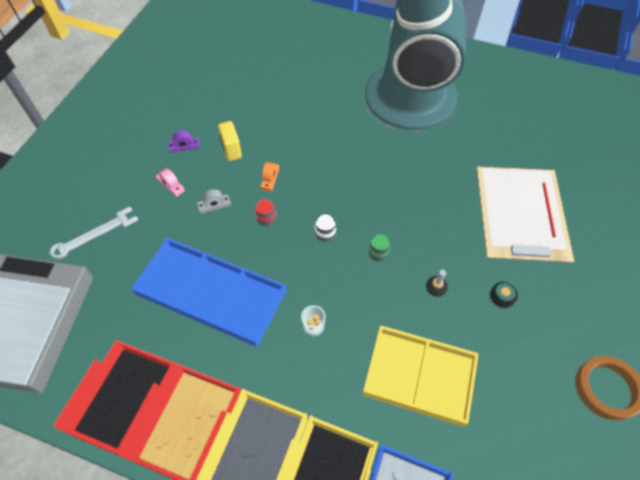

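Top view: hand knob (134,254), foot (196,247), green coupling (259,264), white (319,268), red (388,265), pot (296,165), yellow tray (195,157) and blue tray (402,168). For the pillow block, the candidates are grey (447,263), pink (505,270), orange (405,318), purple (519,327) and perhaps the yellow block (469,344). The grey one matches the description. Next I'll fit the poses.

```bash
cat > h.py <<'E'
import numpy as np, cv2
from scipy.optimize import minimize
def proj(p,P,T=None):
    T=p['world_from_camera'] if T is None else T
    c=(np.asarray(P)-T[:3,3])@T[:3,:3]; c=c*[1,-1,-1]
    return cv2.projectPoints(c.reshape(-1,1,3),np.zeros(3),np.zeros(3),np.asarray(p['intrinsics']),np.asarray(p['D']))[0][:,0]
def plane(p,uv,z,T=None):
    T=p['world_from_camera'] if T is None else T
    x,y=cv2.undistortPoints(np.array([[uv]],float),np.asarray(p['intrinsics']),np.asarray(p['D']))[0,0]
    d=T[:3,:3]@[x,-y,-1]; return T[:3,3]+d*(z-T[2,3])/d[2]
a=np.linspace(0,2*np.pi,40,endpoint=False)
def cyl(*rz): return np.vstack([np.c_[r*np.cos(a),r*np.sin(a),0*a+z] for r,z in rz])
def box(x,y,z0,z1): return np.array([[i*x/2,j*y/2,z] for i in(-1,1) for j in(-1,1) for z in(z0,z1)])
coup=cyl((.019,0),(.02,.019),(.02,.027),(.019,.046))
h=np.c_[.02*np.cos(a),0*a,.022+.02*np.sin(a)]
M=dict(coupling_green=coup,coupling_white=coup,coupling_red=coup,
 levelling_foot=cyl((.02,0),(.02,.008),(.006,.058)),
 clamp_knob=cyl((.016,0),(.023,.009),(.023,.025),(.016,.03)),
 pillow_block=np.vstack([box(.064,.022,0,.012),h+[0,.009,0],h-[0,.009,0]]),
 yellow_tray=box(.118,.168,0,.026),blue_tray=box(.118,.250,0,.026),fittings_pot=cyl((.021,0),(.021,.045)))
def place(m,x,y,t,z=0):
    c,s=np.cos(t),np.sin(t); return m@np.array([[c,s,0],[-s,c,0],[0,0,1]])+[x,y,z]
def fill(uv,c0,S=6,N=900):
    im=np.zeros((N,N),np.uint8); q=((uv-c0)*S+N/2)
    cv2.fillConvexPoly(im,cv2.convexHull(np.round(q*16).astype(np.int32)),1,shift=4); return im
def fit(name,views,x0,yaw):
    tg=[]
    for p,mask,T in views:
        v,u=np.nonzero(mask); uv=np.c_[u,v].astype(float)
        uv=np.vstack([uv+o for o in([.5,0],[-.5,0],[0,.5],[0,-.5])])
        c0=(uv.min(0)+uv.max(0))/2; w=np.ptp(uv,axis=0).max(); S=500/w; tg.append((p,T,c0,S,fill(uv,c0,S)))
    def f(v):
        e=0
        for p,T,c0,S,t in tg:
            r=fill(proj(p,place(M[name],v[0],v[1],v[2] if yaw else 0),T),c0,S)
            e+=1-(r&t).sum()/(r|t).sum()
        return e/len(tg)
    best=None
    for t in (np.linspace(0,np.pi,6,endpoint=False) if yaw else [0]):
        s=np.array([[x0[0],x0[1],t]]*4)+np.array([[0,0,0],[.01,0,0],[0,.01,0],[0,0,.3]])
        r=minimize(f,[x0[0],x0[1],t],method='Nelder-Mead',options=dict(initial_simplex=s,xatol=1e-4,fatol=1e-4))
        if best is None or r.fun<best.fun: best=r
    return best.x,best.fun
E
python3 - <<'E'
from h import *
from workcell import read_camera,masks_of
P={n:read_camera(n) for n in('top','scene')}
seed=dict(coupling_green=(259,264),coupling_white=(319,268),coupling_red=(388,265),levelling_foot=(196,247),clamp_knob=(134,254),pillow_block=(447,263),yellow_tray=(195,157),blue_tray=(402,168),fittings_pot=(296,165))
for n,uv in seed.items():
    X0=plane(P['top'],uv,.02); views={}
    for c,p in P.items():
        t=proj(p,[X0])[0]
        ms=[m for m in masks_of(p,n) if m['score']>.2]
        g=[(np.hypot((m['bbox'][0]+m['bbox'][2])/2-t[0],(m['bbox'][1]+m['bbox'][3])/2-t[1]),i) for i,m in enumerate(ms)]
        if g and min(g)[0]<20: views[c]=(p,ms[min(g)[1]]['mask'],None)
    yaw=n in('pillow_block','yellow_tray','blue_tray')
    for sel in (['top'],['scene'],list(views)):
        v=[views[c] for c in sel if c in views]
        if v:
            x,e=fit(n,v,X0,yaw); print(n,sel,np.round(x[:2],4),round(np.degrees(x[2]),1) if yaw else '',round(e,3))
E
```

```text
coupling_green ['top'] [0.4335 0.0577]  0.049
coupling_green ['scene'] [0.4371 0.0596]  0.112
coupling_green ['top', 'scene'] [0.4342 0.0586]  0.104
coupling_white ['top'] [ 0.4293 -0.0541]  0.05
coupling_white ['scene'] [ 0.4324 -0.0516]  0.067
coupling_white ['top', 'scene'] [ 0.4298 -0.0535]  0.105
coupling_red ['top'] [ 0.4373 -0.1762]  0.056
coupling_red ['scene'] [ 0.4389 -0.1753]  0.177
coupling_red ['top', 'scene'] [ 0.4378 -0.1759]  0.121
levelling_foot ['top'] [0.4648 0.1798]  0.079
levelling_foot ['scene'] [0.4656 0.1817]  0.05
levelling_foot ['top', 'scene'] [0.4654 0.1812]  0.081
clamp_knob ['top'] [0.4447 0.2938]  0.202
clamp_knob ['scene'] [0.4461 0.2967]  0.147
clamp_knob ['top', 'scene'] [0.4457 0.2958]  0.197
pillow_block ['top'] [ 0.4449 -0.2888] 132.3 0.116
pillow_block ['scene'] [ 0.4476 -0.2876] 132.8 0.053
pillow_block ['top', 'scene'] [ 0.4462 -0.2877] 129.7 0.105
yellow_tray ['top'] [0.639  0.1942] 183.6 0.022
yellow_tray ['scene'] [0.6418 0.1952] 4.1 0.041
yellow_tray ['top', 'scene'] [0.6393 0.1946] 3.6 0.034
blue_tray ['top'] [ 0.6244 -0.2057] 176.8 0.049
blue_tray ['scene'] [ 0.6264 -0.205 ] -2.9 0.019
blue_tray ['top', 'scene'] [ 0.6262 -0.2054] 177.2 0.035
fittings_pot ['top'] [ 0.6199 -0.0052]  0.101
fittings_pot ['scene'] [ 0.6185 -0.0042]  0.068
fittings_pot ['top', 'scene'] [ 0.6191 -0.0048]  0.092
```

```bash
cat > d.py <<'E'
# usage: d.py x y z heading_deg(optional) -> shift in tool axes from measured pose, turn about tool z
import sys,numpy as np
from scipy.spatial.transform import Rotation as R
from workcell import status
s=status.read_state(); r=R.from_rotvec(s['tcp_rot']); m=r.as_matrix()
h=np.degrees(np.arctan2(m[1,0],m[0,0])); v=list(map(float,sys.argv[1:]))
print('t',round(s['time'],2),'pos',np.round(s['tool_pos'],4),'h',round(h,2),'tilt',round(np.degrees(np.arccos(-m[2,2])),2),'w',round(s['width'],3),'grip',round(s['grip_force'],1),'F',np.round(s['wrist_force'],1))
if len(v)>3:
    print('turn z',round(-((v[3]-h+180)%360-180),2)); h=v[3]; c,q=np.cos(np.radians(h)),np.sin(np.radians(h)); m=np.array([[c,q,0],[q,-c,0],[0,0,-1]])
if v: print('shift after turn',np.round(m.T@(np.array(v[:3])-s['tool_pos']),4))
E
python3 - <<'E'
from workcell import read_camera
import cv2
p=read_camera('top'); cv2.imwrite('pics/crop1.png',cv2.resize(p['color'][230:350,370:550,::-1],None,fx=4,fy=4,interpolation=cv2.INTER_CUBIC))
E
python3 d.py .446 -.288 .15 -48.5
```

```text
t 1.15 pos [ 0.1688 -0.6536  0.2313] h 14.48 tilt 0.0 w 0.999 grip 0.0 F [-0.2  1.2 -0.1]
turn z 62.98
shift after turn [-0.0901 -0.4498  0.0813]
```

View pics/crop1.png

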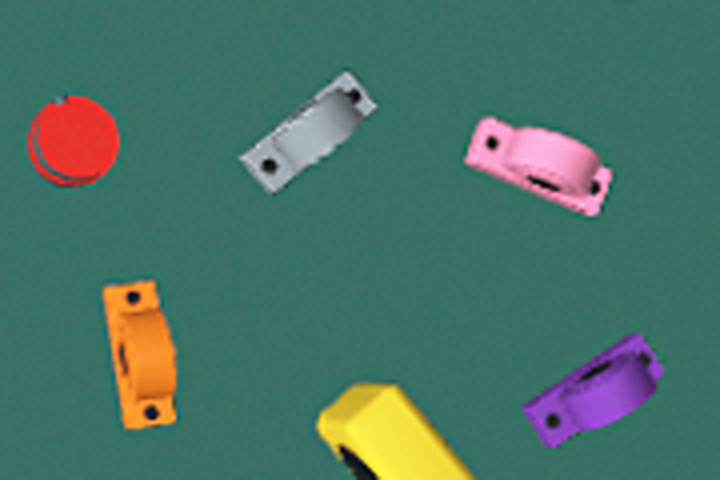

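The crop shows the grey block at crop (308,132), its foot ends at (272,165) and (350,95), which gives a yaw of about 132°. That agrees with the fit. The pink, orange and purple ones are look-alikes, and the yellow block is something else.

Call:
drive_tool(rows=[[0,0,7,0,0,0,1],[0,0,7,0,0,0,1],[0,0,7,0,0,0,1],[0,0,7,0,0,0,1],[0,0,7,0,0,0,1],[0,0,7,0,0,0,1],[0,0,7,0,0,0,1],[0,0,7,0,0,0,1]], force=50)

```text
time: 1.82
tool_pos: [0.1688, -0.6535, 0.2312]
tcp_rot: [-2.934, 1.122, 0.0]
wrist_force: [-0.5, -0.4, -0.1]
width: 1.002
grip_force: 0.0
```

Call:
drive_tool(rows=[[0,0,7,0,0,0,1],[0,0,0,-0.0075,-0.0375,0,1],[0,0,0,-0.0075,-0.0375,0,1],[0,0,0,-0.0075,-0.0375,0,1],[0,0,0,-0.0075,-0.0375,0,1],[0,0,0,-0.0075,-0.0375,0,1],[0,0,0,-0.0075,-0.0375,0,1],[0,0,0,-0.0075,-0.0375,0,1]])

```text
time: 2.48
tool_pos: [0.3315, -0.4388, 0.2315]
tcp_rot: [2.864, -1.291, 0.001]
wrist_force: [0.9, -0.9, 0.4]
width: 0.995
grip_force: 0.0
```

Call:
drive_tool(rows=[[0,0,0,-0.0075,-0.0375,0.01,1],[0,0,0,-0.0075,-0.0375,0.02,1],[0,0,0,-0.0075,-0.0375,0.02,1],[0,0,0,-0.0075,-0.0375,0.02,1],[0,0,0,-0.0075,-0.0375,0.01,1],[0,0,0,0,0,0,1],[0,0,0,0,0,0,1]])

```text
time: 3.07
tool_pos: [0.4444, -0.2891, 0.1525]
tcp_rot: [-2.867, 1.284, 0.003]
wrist_force: [1.0, -0.3, -0.0]
width: 0.999
grip_force: 0.0
```

```bash
python3 d.py .446 -.288 .018 -48.5; python3 - <<'E'
from workcell import status,read_camera
import cv2
p=read_camera('wrist'); print(p['mount'],p['intrinsics'],p['D']); cv2.imwrite('pics/w1.png',p['color'][:,:,::-1])
E
```

```text
t 3.07 pos [ 0.4444 -0.2891  0.1525] h -48.27 tilt 0.11 w 0.999 grip 0.0 F [ 1.  -0.3 -0. ]
turn z 0.23
shift after turn [ 0.0002 -0.0019  0.1345]
[[-1.00223782e-03  9.60919479e-01  2.76826211e-01  7.14011434e-02]
 [ 9.99999412e-01  8.48450828e-04  6.75312862e-04 -8.62946411e-04]
 [ 4.14047856e-04  2.76826725e-01 -9.60919764e-01 -1.42402631e-01]
 [ 0.00000000e+00  0.00000000e+00  0.00000000e+00  1.00000000e+00]] [[357.71358392   0.         314.72183169]
 [  0.         357.71358392 237.35001095]
 [  0.           0.           1.        ]] [0.0007623 0.        0.        0.        0.       ]
```

View pics/w1.png

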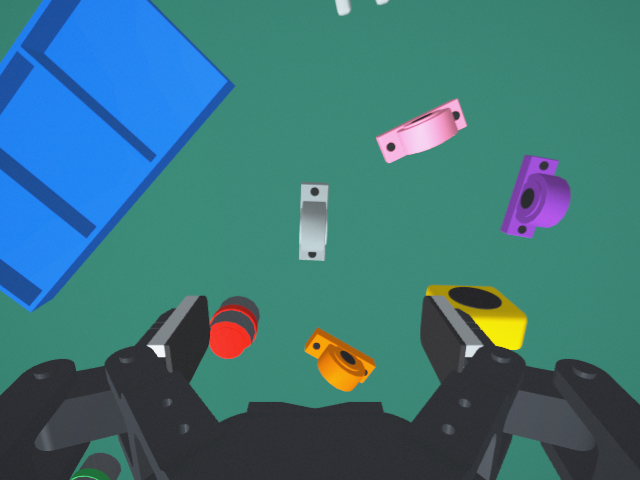

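Wrist view: the grey block is centred at (314,222), about 2 mm off the prediction. The red coupling at (233,328) is clear of the fingers. I'll descend and grip.

Call:
drive_tool(rows=[[0,0,0,0.001,-0.002,0.03,1],[0,0,0,0,0,0.03,1],[0,0,0,0,0,0.03,1],[0,0,0,0,0,0.03,1],[0,0,0,0,0,0.0145,1],[0,0,0,0,0,0,1],[0,0,0,0,0,0,0.15],[0,0,0,0,0,0,0.15]])

```text
time: 3.78
tool_pos: [0.447, -0.2925, 0.0206]
tcp_rot: [2.863, -1.292, 0.005]
wrist_force: [-0.2, 0.4, -0.3]
width: 0.75
grip_force: 0.0
```

Call:
drive_tool(rows=[[0,0,0,0,0,0,0],[0,0,0,0,0,0,0],[0,0,0,0,0,0,0],[0,0,0,0,0,0,0],[0,0,0,0,0,0,0],[0,0,0,0,0,0,0]])

```text
time: 4.28
tool_pos: [0.447, -0.2912, 0.0201]
tcp_rot: [2.864, -1.29, 0.003]
wrist_force: [-0.2, 0.2, 6.6]
width: 0.202
grip_force: 50.5
```

```bash
python3 d.py .622 -.287 .13 -3
```

```text
t 4.28 pos [ 0.447  -0.2912  0.0201] h -48.5 tilt 0.12 w 0.202 grip 50.5 F [-0.2  0.2  6.6]
turn z -45.5
shift after turn [ 0.1745 -0.0134 -0.1099]
```

Call:
drive_tool(rows=[[0,0,0,0,0,-0.02,0],[0,0,0,0,0,-0.03,0],[0,0,-6.5,0,0,-0.03,0],[0,0,-6.5,0,0,-0.03,0],[0,0,-6.5,0,0,0,0],[0,0,-6.5,0,0,0,0],[0,0,-6.5,0,0,0,0],[0,0,-6.5,0,0,0,0]])

```text
time: 4.95
tool_pos: [0.4457, -0.2902, 0.1287]
tcp_rot: [-3.131, 0.251, 0.001]
wrist_force: [-0.8, 0.4, -1.8]
width: 0.202
grip_force: 49.5
```

Call:
drive_tool(rows=[[0,0,-6.5,0,0,0,0],[0,0,0,0.03,-0.002,0,0],[0,0,0,0.035,-0.003,0,0],[0,0,0,0.035,-0.003,0,0],[0,0,0,0.035,-0.003,0,0],[0,0,0,0.03,-0.002,0,0],[0,0,0,0.009,0,0,0],[0,0,0,0,0,0,0]])

```text
time: 5.62
tool_pos: [0.6225, -0.2862, 0.128]
tcp_rot: [-3.14, 0.08, -0.0]
wrist_force: [-0.1, -0.0, -0.6]
width: 0.198
grip_force: 49.5
```

```bash
python3 d.py .622 -.287 .025 -3;  python3 - <<'E'
from workcell import read_camera
import cv2
p=read_camera('wrist'); cv2.imwrite('pics/w2.png',p['color'][:,:,::-1])
E
```

```text
t 5.62 pos [ 0.6225 -0.2862  0.128 ] h -2.9 tilt 0.01 w 0.198 grip 49.5 F [-0.1 -0.  -0.6]
turn z 0.1
shift after turn [-0.0005  0.0008  0.103 ]
```

View pics/w2.png

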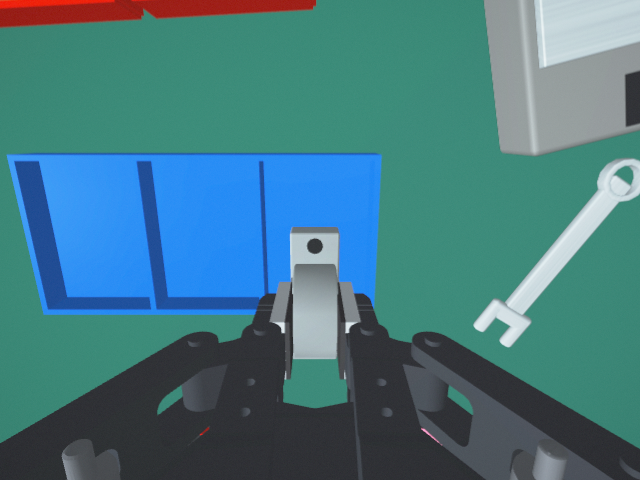

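Wrist view: the block is held level between the pads and lined up over the right-hand blue compartment, which spans x≈265–378. I'll lower and release it.

Call:
drive_tool(rows=[[0,0,0,0,0,0.03,0],[0,0,0,0,0,0.03,0],[0,0,0,0,0,0.025,0],[0,0,0,0,0,0.012,0],[0,0,0,0,0,0.005,0],[0,0,0,0,0,0.002,0],[0,0,0,0,0,0,0],[0,0,0,0,0,0,0.4]])

```text
time: 6.33
tool_pos: [0.6212, -0.2875, 0.0264]
tcp_rot: [3.139, -0.083, 0.003]
wrist_force: [-0.1, 0.1, 0.4]
width: 0.323
grip_force: 0.0
```

Call:
drive_tool(rows=[[0,0,0,0,0,0,0.4],[0,0,0,0,0,0,0.4],[0,0,0,0,0,-0.01,0.4],[0,0,0,0,0,-0.03,0.4],[0,0,0,0,0,-0.03,0.4],[0,0,0,0,0,-0.03,0.4],[0,0,0,0,0,-0.02,0.4],[0,0,0,0,0,0,1]])

```text
time: 7.0
tool_pos: [0.6246, -0.2888, 0.1532]
tcp_rot: [3.135, -0.082, 0.018]
wrist_force: [1.0, -1.4, 0.7]
width: 0.522
grip_force: 0.0
```

```bash
python3 d.py .430 -.053 .14 90; cat > look.py <<'E'
# refit of one part from the wrist camera: look.py name x y
import sys
from h import *
from workcell import status,read_camera,masks_of
from scipy.spatial.transform import Rotation as R
n,x0=sys.argv[1],[float(sys.argv[2]),float(sys.argv[3])]
s=status.read_state(); p=read_camera('wrist')
T=np.eye(4); T[:3,:3]=R.from_rotvec(s['tcp_rot']).as_matrix(); T[:3,3]=s['tool_pos']; T=T@p['mount']
t=proj(p,[[*x0,.02]],T)[0]
g=sorted((np.hypot((m['bbox'][0]+m['bbox'][2])/2-t[0],(m['bbox'][1]+m['bbox'][3])/2-t[1]),i,m) for i,m in enumerate(masks_of(p,n)))
print('expected px',t.round(),[(round(a),round(m['score'],2),m['bbox']) for a,i,m in g[:3]])
if g and g[0][0]<45:
    x,e=fit(n,[(p,g[0][2]['mask'],T)],x0,n=='pillow_block'); print(n,x.round(4),round(e,3))
if len(sys.argv)>3: cv2.imwrite(f'pics/{sys.argv[3+0] if False else n}_{p["shot"]}.png',p['color'][:,:,::-1])
E
python3 look.py pillow_block .622 -.287
```

```text
t 7.0 pos [ 0.6246 -0.2888  0.1532] h -3.01 tilt 0.71 w 0.522 grip 0.0 F [ 1.  -1.4  0.7]
turn z -93.01
shift after turn [ 0.2358 -0.1946  0.0132]
expected px [312. 233.] [(3, 0.91, [298.6, 196.1, 329.7, 273.5]), (241, 0.75, [441.9, 407.9, 460.8, 450.4])]
pillow_block [ 0.6181 -0.2871  3.0895] 0.049
```

Call:
drive_tool(rows=[[0,0,-6.64,0,0,0,1],[0,0,-6.64,0,0,0,1],[0,0,-6.64,0,0,0,1],[0,0,-6.64,0,0,0,1],[0,0,-6.64,0,0,0,1],[0,0,-6.64,0,0,0,1],[0,0,-6.64,0,0,0,1],[0,0,-6.64,0,0,0,1]])

```text
time: 7.77
tool_pos: [0.6192, -0.2861, 0.1424]
tcp_rot: [-2.839, -1.337, 0.004]
wrist_force: [-0.4, -0.4, -0.1]
width: 0.999
grip_force: 0.0
```

Call:
drive_tool(rows=[[0,0,-6.64,0,0,0,1],[0,0,-6.64,0,0,0,1],[0,0,-6.64,0,0,0,1],[0,0,-6.64,0,0,0,1],[0,0,-6.64,0,0,0,1],[0,0,-6.64,0,0,0,1],[0,0,0,0.03,-0.025,0,1],[0,0,0,0.035,-0.029,0,1]])

```text
time: 8.43
tool_pos: [0.5681, -0.2248, 0.1421]
tcp_rot: [-2.222, -2.216, 0.002]
wrist_force: [0.7, 0.3, -0.1]
width: 1.0
grip_force: 0.0
```

Call:
drive_tool(rows=[[0,0,0,0.035,-0.029,0,1],[0,0,0,0.035,-0.029,0,1],[0,0,0,0.035,-0.029,0,1],[0,0,0,0.035,-0.029,0,1],[0,0,0,0.031,-0.025,0,1],[0,0,0,0,0,0,1],[0,0,0,0,0,0,1]])

```text
time: 9.02
tool_pos: [0.4352, -0.0636, 0.1431]
tcp_rot: [-2.218, -2.222, 0.003]
wrist_force: [0.7, 0.4, 0.6]
width: 1.0
grip_force: 0.0
```

```bash
python3 d.py .430 -.053 .010 90; python3 look.py coupling_white .430 -.053
```

```text
t 9.02 pos [ 0.4352 -0.0636  0.1431] h 90.1 tilt 0.18 w 1.0 grip 0.0 F [0.7 0.4 0.6]
turn z 0.1
shift after turn [ 0.0106 -0.0052  0.1331]
expected px [307. 216.] [(3, 0.71, [279.8, 187.6, 337.8, 246.8])]
coupling_white [ 0.4309 -0.05    0.0332] 0.115
```

Call:
drive_tool(rows=[[0,0,0,0.006,-0.002,0.01,1],[0,0,0,0.006,-0.002,0.025,1],[0,0,0,0,0,0.03,1],[0,0,0,0,0,0.03,1],[0,0,0,0,0,0.025,1],[0,0,0,0,0,0.013,1],[0,0,0,0,0,0,0.4],[0,0,0,0,0,0,0.2]])

```text
time: 9.78
tool_pos: [0.4332, -0.0535, 0.0105]
tcp_rot: [-2.222, -2.217, 0.003]
wrist_force: [-0.2, -0.3, 1.5]
width: 0.753
grip_force: 0.0
```

Call:
drive_tool(rows=[[0,0,0,0,0,0,0.2],[0,0,0,0,0,0,0.2],[0,0,0,0,0,0,0.2],[0,0,0,0,0,0,0.2],[0,0,0,0,0,0,0.2]])

```text
time: 10.2
tool_pos: [0.4353, -0.0536, 0.0132]
tcp_rot: [2.221, 2.219, 0.002]
wrist_force: [-0.2, -0.3, 5.3]
width: 0.44
grip_force: 50.5
```

```bash
python3 d.py .630 -.123 .13 87
```

```text
t 10.2 pos [ 0.4353 -0.0536  0.0132] h 89.95 tilt 0.18 w 0.44 grip 50.5 F [-0.2 -0.3  5.3]
turn z 2.95
shift after turn [-0.0591  0.1981 -0.1168]
```

Call:
drive_tool(rows=[[0,0,0,0,0,-0.02,0.2],[0,0,2.95,0,0,-0.035,0.2],[0,0,0,-0.004,0.013,-0.035,0.2],[0,0,0,-0.011,0.037,-0.027,0.2],[0,0,0,-0.011,0.037,0,0.2],[0,0,0,-0.011,0.037,0,0.2],[0,0,0,-0.011,0.037,0,0.2],[0,0,0,-0.011,0.037,0,0.2]])

```text
time: 10.87
tool_pos: [0.6258, -0.1214, 0.1258]
tcp_rot: [2.279, 2.162, 0.001]
wrist_force: [0.3, 1.0, -1.4]
width: 0.441
grip_force: 50.7
```

Call:
drive_tool(rows=[[0,0,0,0,0,0,0.2],[0,0,0,0,0,0,0.2]])

```text
time: 11.03
tool_pos: [0.6255, -0.1215, 0.1246]
tcp_rot: [-2.279, -2.161, 0.001]
wrist_force: [-0.3, -0.0, -1.3]
width: 0.44
grip_force: 50.8
```

```bash
python3 d.py .630 -.123 .018 87
```

```text
t 11.03 pos [ 0.6255 -0.1215  0.1246] h 86.96 tilt 0.05 w 0.44 grip 50.8 F [-0.3 -0.  -1.3]
turn z -0.04
shift after turn [-0.0013  0.0045  0.1066]
```

Call:
drive_tool(rows=[[0,0,0,-0.001,0.004,0.03,0.2],[0,0,0,0,0,0.03,0.2],[0,0,0,0,0,0.025,0.2],[0,0,0,0,0,0.013,0.2],[0,0,0,0,0,0.005,0.2],[0,0,0,0,0,0.003,0.2],[0,0,0,0,0,0,0.2],[0,0,0,0,0,0,0.6]])

```text
time: 11.7
tool_pos: [0.6296, -0.1225, 0.0218]
tcp_rot: [2.277, 2.161, 0.003]
wrist_force: [-0.8, 0.0, 0.2]
width: 0.564
grip_force: 0.0
```

Call:
drive_tool(rows=[[0,0,0,0,0,0,0.62],[0,0,0,0,0,0,0.62],[0,0,0,0,0,-0.01,0.62],[0,0,0,0,0,-0.03,0.62],[0,0,0,0,0,-0.03,0.62],[0,0,0,0,0,-0.03,0.62],[0,0,0,0,0,-0.025,0.62],[0,0,0,0,0,0,1]])

```text
time: 12.37
tool_pos: [0.6331, -0.1233, 0.1538]
tcp_rot: [2.271, 2.155, 0.012]
wrist_force: [0.7, -0.4, 1.5]
width: 0.744
grip_force: 0.0
```

```bash
python3 look.py coupling_white .630 -.123;python3 d.py .435 .0585 .14 90
```

```text
expected px [307. 225.] [(1, 0.75, [280.7, 197.4, 332.8, 256.4])]
coupling_white [ 0.6308 -0.1195  0.0417] 0.101
t 12.47 pos [ 0.6299 -0.1226  0.1481] h 87.0 tilt 0.31 w 0.907 grip 0.0 F [-0.4  0.2 -0.8]
turn z -3.0
shift after turn [ 0.1811 -0.1949  0.0081]
```

Call:
drive_tool(rows=[[0,0,-3,0.016,-0.017,0,1],[0,0,0,0.033,-0.035,0,1],[0,0,0,0.033,-0.035,0,1],[0,0,0,0.033,-0.035,0,1],[0,0,0,0.033,-0.035,0,1],[0,0,0,0.033,-0.038,0,1],[0,0,0,0,0,0,1],[0,0,0,0,0,0,1]])

```text
time: 13.13
tool_pos: [0.4564, 0.0375, 0.1431]
tcp_rot: [-2.217, -2.223, 0.004]
wrist_force: [0.5, 0.8, 0.7]
width: 0.999
grip_force: 0.0
```

```bash
python3 look.py coupling_green .435 .0585;python3 d.py .435 .0585 .01 90
```

```text
expected px [285. 202.] [(2, 0.97, [257.0, 172.2, 310.5, 234.8])]
coupling_green [ 0.4367  0.0614 -0.1256] 0.134
t 13.23 pos [0.4594 0.0363 0.1443] h 90.03 tilt 0.02 w 0.998 grip 0.0 F [ 0.6 -0.3 -0.6]
turn z 0.03
shift after turn [ 0.0222 -0.0244  0.1343]
```

Call:
drive_tool(rows=[[0,0,0,0.012,-0.012,0.01,1],[0,0,0,0.0117,-0.0114,0.025,1],[0,0,0,0,0,0.03,1],[0,0,0,0,0,0.03,1],[0,0,0,0,0,0.025,1],[0,0,0,0,0,0.014,1],[0,0,0,0,0,0,0.4],[0,0,0,0,0,0,0.2]])

```text
time: 13.9
tool_pos: [0.4361, 0.0593, 0.0099]
tcp_rot: [-2.222, -2.219, 0.003]
wrist_force: [0.2, 0.1, 0.8]
width: 0.749
grip_force: 0.0
```

Call:
drive_tool(rows=[[0,0,0,0,0,0,0.2],[0,0,0,0,0,0,0.2],[0,0,0,0,0,0,0.2],[0,0,0,0,0,0,0.2],[0,0,0,0,0,0,0.2]])

```text
time: 14.32
tool_pos: [0.4378, 0.0599, 0.0124]
tcp_rot: [2.219, 2.22, 0.004]
wrist_force: [-1.5, -2.6, 6.1]
width: 0.443
grip_force: 50.2
```

```bash
python3 d.py .643 .154 .13 93.7
```

```text
t 14.32 pos [0.4378 0.0599 0.0124] h 90.01 tilt 0.21 w 0.443 grip 50.2 F [-1.5 -2.6  6.1]
turn z -3.69
shift after turn [ 0.0807  0.2108 -0.1176]
```

Call:
drive_tool(rows=[[0,0,0,0,0,-0.02,0.2],[0,0,-3.7,0,0,-0.035,0.2],[0,0,0,0.011,0.03,-0.035,0.2],[0,0,0,0.012,0.03,-0.027,0.2],[0,0,0,0.012,0.03,0,0.2],[0,0,0,0.012,0.03,0,0.2],[0,0,0,0.012,0.03,0,0.2],[0,0,0,0.012,0.03,0,0.2]])

```text
time: 14.98
tool_pos: [0.6086, 0.1417, 0.1238]
tcp_rot: [2.148, 2.292, 0.002]
wrist_force: [0.4, -0.5, -0.8]
width: 0.44
grip_force: 50.7
```

Call:
drive_tool(rows=[[0,0,0,0.011,0.03,0,0.2],[0,0,0,0,0,0,0.2],[0,0,0,0,0,0,0.2]])

```text
time: 15.23
tool_pos: [0.6374, 0.1544, 0.1228]
tcp_rot: [-2.148, -2.293, -0.0]
wrist_force: [-0.6, -0.3, -1.2]
width: 0.438
grip_force: 50.7
```

```bash
python3 d.py .643 .154 .0175 93.7
```

```text
t 15.23 pos [0.6374 0.1544 0.1228] h 93.74 tilt 0.01 w 0.438 grip 50.7 F [-0.6 -0.3 -1.2]
turn z 0.04
shift after turn [-0.0008  0.0055  0.1053]
```

Call:
drive_tool(rows=[[0,0,0,-0.001,0.0055,0.03,0.2],[0,0,0,0,0,0.03,0.2],[0,0,0,0,0,0.025,0.2],[0,0,0,0,0,0.013,0.2],[0,0,0,0,0,0.005,0.2],[0,0,0,0,0,0.003,0.2],[0,0,0,0,0,0,0.2],[0,0,0,0,0,0,0.2]])

```text
time: 15.9
tool_pos: [0.6433, 0.1533, 0.0192]
tcp_rot: [2.148, 2.291, 0.004]
wrist_force: [-0.6, 0.6, -1.2]
width: 0.442
grip_force: 50.8
```

Call:
drive_tool(rows=[[0,0,0,0,0,0,0.62],[0,0,0,0,0,0,0.62],[0,0,0,0,0,0,0.62],[0,0,0,0,0,-0.01,0.62],[0,0,0,0,0,-0.03,0.62],[0,0,0,0,0,-0.03,0.62],[0,0,0,0,0,-0.03,0.62],[0,0,0,0,0,-0.025,0.62]])

```text
time: 16.57
tool_pos: [0.6428, 0.1533, 0.1458]
tcp_rot: [2.147, 2.291, 0.004]
wrist_force: [1.3, 0.8, 1.0]
width: 0.617
grip_force: 0.0
```

```bash
python3 look.py coupling_green .643 .154;python3 d.py .465 .181 .14 90
```

```text
expected px [313. 227.] [(8, 0.75, [291.4, 204.2, 342.7, 264.0]), (242, 0.44, [33.3, 148.6, 118.7, 203.6])]
coupling_green [0.6449 0.1548 0.0984] 0.125
t 16.67 pos [0.6464 0.154  0.1502] h 93.7 tilt 0.71 w 0.619 grip 0.0 F [ 1.1 -0.6  0.5]
turn z 3.7
shift after turn [ 0.027  -0.1814  0.0102]
```

Call:
drive_tool(rows=[[0,0,3.7,0,0,0,1],[0,0,0,0.004,-0.029,0,1],[0,0,0,0.005,-0.03,0,1],[0,0,0,0.005,-0.03,0,1],[0,0,0,0.005,-0.03,0,1],[0,0,0,0.004,-0.03,0,1],[0,0,0,0.004,-0.029,0,1],[0,0,0,0,0,0,1]])

```text
time: 17.33
tool_pos: [0.4578, 0.1799, 0.1407]
tcp_rot: [-2.217, -2.221, 0.008]
wrist_force: [-0.9, 0.2, -0.6]
width: 1.001
grip_force: 0.0
```

```bash
python3 look.py levelling_foot .465 .181;python3 d.py .465 .181 .024 90
```

```text
expected px [323. 229.] [(2, 0.92, [297.9, 198.3, 347.6, 254.5]), (318, 0.44, [495.9, 474.2, 546.4, 480.0])]
levelling_foot [0.4659 0.1808 0.3107] 0.018
t 17.43 pos [0.463  0.1802 0.1422] h 90.06 tilt 0.02 w 0.999 grip 0.0 F [ 0.5 -0.7  0.1]
turn z 0.06
shift after turn [0.0008 0.002  0.1182]
```

Call:
drive_tool(rows=[[0,0,0,0.001,0.002,0.02,1],[0,0,0,0,0,0.03,1],[0,0,0,0,0,0.03,1],[0,0,0,0,0,0.025,1],[0,0,0,0,0,0.013,1],[0,0,0,0,0,0,1],[0,0,0,0,0,0,0],[0,0,0,0,0,0,0]])

```text
time: 18.1
tool_pos: [0.4678, 0.1814, 0.0253]
tcp_rot: [2.221, 2.22, 0.003]
wrist_force: [0.7, 0.2, 0.3]
width: 0.751
grip_force: 0.0
```

Call:
drive_tool(rows=[[0,0,0,0,0,0,0],[0,0,0,0,0,0,0],[0,0,0,0,0,0,0],[0,0,0,0,0,0,0],[0,0,0,0,0,0,0],[0,0,0,0,0,0,0],[0,0,0,0,0,0,0],[0,0,0,0,0,0,0]])

```text
time: 18.77
tool_pos: [0.4663, 0.1812, 0.0248]
tcp_rot: [2.221, 2.221, 0.001]
wrist_force: [-1.6, 1.3, 5.1]
width: 0.125
grip_force: 49.0
```

```bash
python3 d.py .6375 .2355 .13 93.7
```

```text
t 18.77 pos [0.4663 0.1812 0.0248] h 90.0 tilt 0.04 w 0.125 grip 49.0 F [-1.6  1.3  5.1]
turn z -3.7
shift after turn [ 0.0431  0.1744 -0.1052]
```

Call:
drive_tool(rows=[[0,0,0,0,0,-0.02,0],[0,0,-3.7,0,0,-0.03,0],[0,0,0,0.007,0.028,-0.03,0],[0,0,0,0.007,0.03,-0.025,0],[0,0,0,0.007,0.03,0,0],[0,0,0,0.007,0.03,0,0],[0,0,0,0.007,0.03,0,0],[0,0,0,0.008,0.028,0,0]])

```text
time: 19.43
tool_pos: [0.6401, 0.2355, 0.1286]
tcp_rot: [-2.149, -2.292, 0.001]
wrist_force: [0.3, 0.8, -0.8]
width: 0.123
grip_force: 48.8
```

Call:
drive_tool(rows=[[0,0,0,0,0,0,0],[0,0,0,0,0,0,0]])

```text
time: 19.6
tool_pos: [0.6393, 0.2354, 0.1278]
tcp_rot: [-2.148, -2.291, 0.002]
wrist_force: [-0.6, -0.5, -1.3]
width: 0.124
grip_force: 49.0
```

```bash
python3 d.py .6375 .2355 .0295 93.7; python3 -c "
from workcell import read_camera
import cv2
p=read_camera('wrist'); cv2.imwrite('pics/w3.png',p['color'][:,:,::-1])"
```

```text
t 19.6 pos [0.6393 0.2354 0.1278] h 93.69 tilt 0.09 w 0.124 grip 49.0 F [-0.6 -0.5 -1.3]
turn z -0.01
shift after turn [ 0.0002 -0.0018  0.0983]
```

View pics/w3.png

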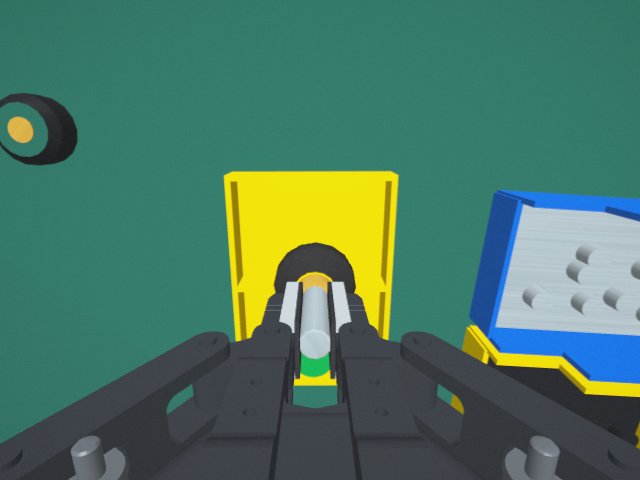

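Wrist view: the foot is held upright, with its disc at (315,265), over the far yellow compartment. The green top shows at (315,365) in the near one. I'll lower it.

Call:
drive_tool(rows=[[0,0,0,0,-0.002,0.03,0],[0,0,0,0,0,0.03,0],[0,0,0,0,0,0.02,0],[0,0,0,0,0,0.01,0],[0,0,0,0,0,0.005,0],[0,0,0,0,0,0.003,0],[0,0,0,0,0,0,0],[0,0,0,0,0,0,0]])

```text
time: 20.32
tool_pos: [0.6379, 0.2356, 0.0329]
tcp_rot: [2.148, 2.291, 0.004]
wrist_force: [1.1, -0.2, -0.8]
width: 0.124
grip_force: 49.1
```

Call:
drive_tool(rows=[[0,0,0,0,0,0,0.5],[0,0,0,0,0,0,0.5],[0,0,0,0,0,0,0.5],[0,0,0,0,0,0,0.5],[0,0,0,0,0,-0.02,0.5],[0,0,0,0,0,-0.03,0.5],[0,0,0,0,0,-0.03,0.5],[0,0,0,0,0,-0.03,0.5]])

```text
time: 20.98
tool_pos: [0.6365, 0.2351, 0.1421]
tcp_rot: [-2.148, -2.292, 0.001]
wrist_force: [0.6, -0.1, 0.3]
width: 0.5
grip_force: 0.0
```

```bash
python3 look.py levelling_foot .6375 .2355;python3 d.py .446 .296 .13 90
```

```text
expected px [314. 229.] [(3, 0.96, [291.0, 199.4, 341.7, 254.9])]
levelling_foot [0.6397 0.2342 0.1085] 0.035
t 21.08 pos [0.6413 0.2367 0.149 ] h 93.7 tilt 0.72 w 0.498 grip 0.0 F [ 1.1 -0.3  1.5]
turn z 3.7
shift after turn [ 0.0593 -0.1953  0.019 ]
```

Call:
drive_tool(rows=[[0,0,3.7,0.006,-0.015,0,1],[0,0,0,0.009,-0.03,0,1],[0,0,0,0.009,-0.03,0,1],[0,0,0,0.009,-0.03,0,1],[0,0,0,0.009,-0.03,0,1],[0,0,0,0.009,-0.03,0,1],[0,0,0,0.008,-0.027,0,1],[0,0,0,0,0,0,1]])

```text
time: 21.75
tool_pos: [0.4393, 0.2936, 0.1402]
tcp_rot: [-2.217, -2.222, 0.006]
wrist_force: [-0.7, -0.3, -0.4]
width: 1.003
grip_force: 0.0
```

```bash
python3 look.py clamp_knob .446 .296;python3 d.py .446 .296 .002 90
```

```text
expected px [322. 227.] [(3, 0.85, [292.4, 195.5, 358.7, 258.6])]
clamp_knob [0.4474 0.296  0.0025] 0.021
t 21.85 pos [0.4436 0.2935 0.1411] h 90.1 tilt 0.02 w 1.003 grip 0.0 F [ 0.5 -0.6  0. ]
turn z 0.1
shift after turn [0.0025 0.0024 0.1391]
```

Call:
drive_tool(rows=[[0,0,0,0.0025,0.003,0.02,1],[0,0,0,0,0,0.03,1],[0,0,0,0,0,0.03,1],[0,0,0,0,0,0.03,1],[0,0,0,0,0,0.02,1],[0,0,0,0,0,0.009,1],[0,0,0,0,0,0,0.4],[0,0,0,0,0,0,0.25]])

```text
time: 22.52
tool_pos: [0.4484, 0.2957, 0.0023]
tcp_rot: [2.222, 2.22, 0.0]
wrist_force: [0.2, 1.2, 0.3]
width: 0.746
grip_force: 0.0
```

Call:
drive_tool(rows=[[0,0,0,0,0,0,0.25],[0,0,0,0,0,0,0.25],[0,0,0,0,0,0,0.25],[0,0,0,0,0,0,0.25],[0,0,0,0,0,0,0.25]])

```text
time: 22.93
tool_pos: [0.4495, 0.2968, 0.0044]
tcp_rot: [2.22, 2.221, 0.007]
wrist_force: [0.1, -0.3, 5.9]
width: 0.518
grip_force: 51.5
```

```bash
python3 d.py .626 -.205 .15 87
```

```text
t 22.93 pos [0.4495 0.2968 0.0044] h 90.01 tilt 0.26 w 0.518 grip 51.5 F [ 0.1 -0.3  5.9]
turn z 3.01
shift after turn [-0.4919  0.2025 -0.1456]
```

Call:
drive_tool(rows=[[0,0,0,0,0,-0.02,0.25],[0,0,3,0,0,-0.035,0.25],[0,0,0,0,0,-0.035,0.25],[0,0,0,-0.02,0.008,-0.035,0.25],[0,0,0,-0.03,0.013,-0.02,0.25],[0,0,0,-0.032,0.013,0,0.25],[0,0,0,-0.032,0.013,0,0.25],[0,0,0,-0.032,0.013,0,0.25]])

```text
time: 23.6
tool_pos: [0.5004, 0.1457, 0.1487]
tcp_rot: [2.277, 2.163, 0.004]
wrist_force: [0.6, 0.4, -1.4]
width: 0.52
grip_force: 51.5
```

Call:
drive_tool(rows=[[0,0,0,-0.032,0.013,0,0.25],[0,0,0,-0.032,0.013,0,0.25],[0,0,0,-0.032,0.013,0,0.25],[0,0,0,-0.032,0.013,0,0.25],[0,0,0,-0.032,0.013,0,0.25],[0,0,0,-0.032,0.013,0,0.25],[0,0,0,-0.032,0.013,0,0.25],[0,0,0,-0.032,0.013,0,0.25]])

```text
time: 24.27
tool_pos: [0.5903, -0.1159, 0.1475]
tcp_rot: [2.279, 2.162, 0.001]
wrist_force: [0.8, 0.5, -0.1]
width: 0.513
grip_force: 51.5
```

Call:
drive_tool(rows=[[0,0,0,-0.032,0.013,0,0.25],[0,0,0,-0.032,0.013,0,0.25],[0,0,0,-0.025,0.01,0,0.25],[0,0,0,0,0,0,0.25],[0,0,0,0,0,0,0.25]])

```text
time: 24.68
tool_pos: [0.6215, -0.2065, 0.1472]
tcp_rot: [-2.282, -2.159, -0.0]
wrist_force: [-0.4, -0.2, -0.9]
width: 0.517
grip_force: 51.5
```

```bash
python3 d.py .626 -.205 .009 87; python3 -c "
from workcell import read_camera
import cv2
p=read_camera('wrist'); cv2.imwrite('pics/w4.png',p['color'][:,:,::-1])"
```

```text
t 24.68 pos [ 0.6215 -0.2065  0.1472] h 86.85 tilt 0.01 w 0.517 grip 51.5 F [-0.4 -0.2 -0.9]
turn z -0.15
shift after turn [0.0017 0.0044 0.1382]
```

View pics/w4.png

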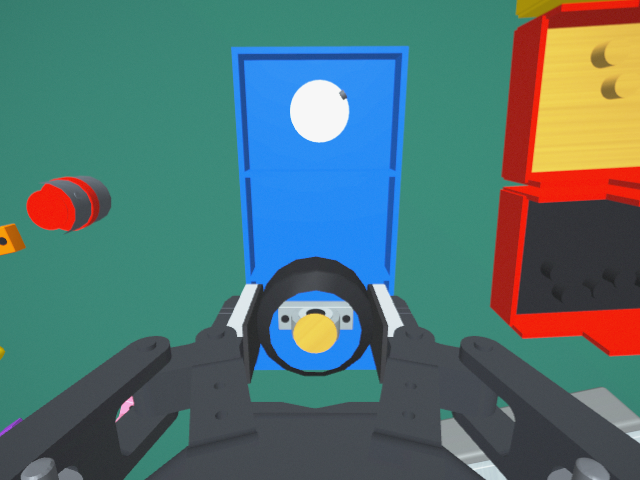

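Wrist view: the knob is held over the middle blue compartment. The white coupling stands at (320,110) in the far one, and the pillow block shows at (315,315) in the near one. I'll lower it.

Call:
drive_tool(rows=[[0,0,0,0.002,0.004,0.03,0.25],[0,0,0,0,0,0.03,0.25],[0,0,0,0,0,0.03,0.25],[0,0,0,0,0,0.025,0.25],[0,0,0,0,0,0.015,0.25],[0,0,0,0,0,0.006,0.25],[0,0,0,0,0,0.003,0.25],[0,0,0,0,0,0,0.25]])

```text
time: 25.4
tool_pos: [0.6253, -0.2022, 0.0092]
tcp_rot: [-2.277, -2.163, 0.0]
wrist_force: [-0.2, -0.6, -0.9]
width: 0.516
grip_force: 51.5
```

Call:
drive_tool(rows=[[0,0,0,0,0,0,0.68],[0,0,0,0,0,0,0.68],[0,0,0,0,0,0,0.68],[0,0,0,0,0,-0.01,0.68],[0,0,0,0,0,-0.03,0.68],[0,0,0,0,0,-0.03,0.68],[0,0,0,0,0,-0.03,0.68],[0,0,0,0,0,-0.03,0.68]])

```text
time: 26.07
tool_pos: [0.6256, -0.2034, 0.1406]
tcp_rot: [2.279, 2.162, 0.001]
wrist_force: [0.0, 0.4, -0.4]
width: 0.676
grip_force: 0.0
```

Call:
drive_tool(rows=[[0,0,0,-0.03,-0.03,-0.02,0.68],[0,0,0,-0.03,-0.03,0,0.68],[0,0,0,-0.03,-0.03,0,0.68],[0,0,0,-0.03,-0.03,0,0.68],[0,0,0,-0.03,-0.03,0,0.68],[0,0,0,0,0,0,0.68],[0,0,0,0,0,0,0.68]])

```text
time: 26.65
tool_pos: [0.4723, -0.3418, 0.1572]
tcp_rot: [2.283, 2.156, 0.001]
wrist_force: [-0.2, -0.2, 0.3]
width: 0.681
grip_force: 0.0
```

```bash
python3 d.py; python3 -c "
from workcell import read_camera
import cv2,numpy as np
a=read_camera('scene')['color'][130:430,100:520,::-1]
b=read_camera('top')['color'][110:290,100:520,::-1]
cv2.imwrite('pics/end.png',np.vstack([a,b]))"
```

```text
t 26.65 pos [ 0.4723 -0.3418  0.1572] h 86.74 tilt 0.09 w 0.681 grip 0.0 F [-0.2 -0.2  0.3]
```

View pics/end.png

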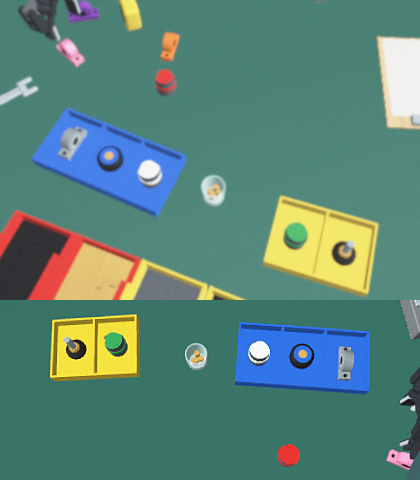

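The final view shows all five parts upright, each in its own compartment: block, knob and white coupling in blue, green coupling and foot in yellow. The red coupling and the pot haven't moved, so I'm handing in.

```bash
python3 -c "
from workcell import workorder
print(workorder.finish_job())"
```

```text
the job is handed in; nothing more can be done
None
```

I handed the job in after about 27 s of robot time: all five parts looked upright in their own compartments in the final camera view, with the red coupling and pot where they started; the hand-in returned no verdict.

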